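# Load the relay test cradles by colour

### The arm

A 6-joint arm with a two-finger parallel gripper is mounted at the origin on a cart in front of the work surface, level with it; the furniture and walls round the work are solid. World frame = base frame: x ahead of the robot, y to its left, z up, the work surface at z = 0. Lengths are in m, angles in rad, forces in N, time in s.
With the tool pointing down it reaches from about 0.375 to 0.925 m from the base axis. Payload 5.7 kg.
Tool frame: the origin (TCP) lies midway between the tips of the shut fingers; the grasp point (between the pads) lies 19 mm behind it; z points along the fingers, y is the line along which they close (so a half turn about z gives the same grasp; the last joint's range is limited). The gripper opens to 88 mm and grips with 3 to 60 N. Pads are 20 mm wide; open, the fingers measure 115 mm over their backs; the gripper's body (75 mm by 178 mm) begins 61 mm behind the grasp point.
Start: joints at [-1.395, 0.359, 1.51, -0, 1.272, -0.115], TCP at [0.172, -0.575, 0.192] pointing down, gripper open.
Joint ranges: [-2.97, 2.97], [-1.01, 2.36], [0.21, 2.38], [-0.96, 4.11], [0.2, 2.71], [-2.98, 2.98]. Speed limits (rad/s): [2.39, 2.39, 3.14, 3.14, 3.14, 3.14].

### API

Orientations are given as a unit quaternion [x, y, z, w].
In Python, from bench import move_ptp, servo_line, goto_joints, move_gripper, sleep, inverse_kinematics, capture, PlanningError, close_job, spot_in, silhouettes, current_clock, current_joint_pos, current_qvel, current_joint_torque, current_position, current_orientation, current_force, current_torque, current_finger_gap, current_grip_force gives the robot as it stands. Calls block until the motion is done:
- move_ptp(position, orientation): joint-space move of the TCP to a pose.
- servo_line(position, orientation=None, rate=0.15, contact_N=None): straight line of the TCP; orientation=None keeps the orientation; rate is the mean speed in m/s. With contact_N (N) it stops when the force on the tool has changed by that much, and returns True; else False.
- goto_joints(angles): joint-space move.
- move_gripper(opening): finger opening in m; the grip force is fixed at half the most; returns when the fingers have stopped.
- sleep(seconds).
- inverse_kinematics(position, orientation): joint angles nearest the present ones, or None.
- capture(name): name is "scene" or "top" or "wrist"; returns a dict with "image" (384x512x3 uint8, blue, green, red), "range_z" (384x512 float32, m along the optical axis (not along the pixel's ray), 0 where there is no reading), "intrinsics" (3x3 intrinsics, pixels), "R" (3x3) and "t" (3): a world point X has camera coordinates R X + t. Camera axes: x right, y down, z forward; pixel columns grow to the right and rows downward; lengths in m; the calibration is good to about 2 mm. A picture is of the moment at which its call begins.
A pose or a line that the arm cannot do raises PlanningError and nothing moves.
- close_job(): hands the job in; it is judged then, once.
Trained networks look in the newest picture that a camera, given by its name, has taken for a name from the list of things; names that differ only in an ending like _2 or _b are one class to them, and where a whole thing is asked for, a point or a joint stands for the part that bears it (a point fixed in the world has none). Each returns a list of dicts, best first, with "conf" (0 to 1); they miss things now and then, are a little off and sometimes report something else, mostly with a low value. They report only what shows in the picture. A call takes as long as a camera call. They do not tell look-alikes from the thing itself.
- spot_in(camera, query): "xy" ([column, row] in pixels, amid what is visible of it).
- silhouettes(camera, query): "region" (384x512 bool, what is visible of it) and "xy" ([column, row] in pixels, amid what is visible of it).
Readings, each from a call of its own:
- current_clock(): time.
- current_joint_pos(): joint angles.
- current_qvel(): joint speeds.
- current_joint_torque(): joint torques, N m.
- current_position(): TCP position.
- current_orientation(): TCP orientation.
- current_force(): force on the tool from outside, world axes, zero at the start.
- current_torque(): the same for the moment, N m.
- current_finger_gap(): finger opening in m.
- current_grip_force(): force on a finger pad.
Only numpy, scipy, OpenCV 4.12 (cv2) and the standard library are available. Lean on these libraries where they do the work, as an engineer would, in place of code of your own. Each camera call takes 0.05 s, during which the arm holds its last target. There are 200 camera calls.

### The job

Pick out the four loose relays on the near part of the bench and stand each upright in an empty test cradle of its own colour, one relay to a cradle: the two blue relays in the two blue cradles, the two grey ones in the two grey cradles. Each shall stand squarely down in its pocket, lengthwise with the cradle, either way round. Leave the tape measure and the tape roll where they are.

Things in the scene. Friction and masses are not known exactly. Their poses are not given: they have to be found in the camera images.
- blue_relay_a: one of two alike plug-in relays with a light blue case, standing loose on the near part of the bench (those far back on the black mat play no part): case 62 (x) x 28 (y) x 45 mm high, about 55 g (40 to 80 g); on top of it a narrower part with an orange lever, at most 50 x 22 mm, to 64 mm height. Grip the case across its 28 mm width (y). Origin: centre of the underside; z up, x along the 62 mm length.
- blue_relay_b: one of two alike plug-in relays with a light blue case, standing loose on the near part of the bench (those far back on the black mat play no part): case 62 (x) x 28 (y) x 45 mm high, about 55 g (40 to 80 g); on top of it a narrower part with an orange lever, at most 50 x 22 mm, to 64 mm height. Grip the case across its 28 mm width (y). Origin: centre of the underside; z up, x along the 62 mm length.
- blue_cradle_a: one of two alike low dark blue test cradles, fixed to the bench: shallow tray 92 (x) x 58 (y) mm with a rim 12 mm high and 7 mm thick; pocket 78 x 44 mm, its floor 4 mm above the bench; a small black terminal block at each x end (108 mm over these). A relay stands in it with its length along x, 8 mm play on each side. Origin: centre of the underside, on the bench; z up.
- blue_cradle_b: one of two alike low dark blue test cradles, fixed to the bench: shallow tray 92 (x) x 58 (y) mm with a rim 12 mm high and 7 mm thick; pocket 78 x 44 mm, its floor 4 mm above the bench; a small black terminal block at each x end (108 mm over these). A relay stands in it with its length along x, 8 mm play on each side. Origin: centre of the underside, on the bench; z up.
- grey_relay_a: one of two alike plug-in relays with a grey case, standing loose on the near part of the bench (those far back on the black mat play no part): case 62 (x) x 28 (y) x 45 mm high, about 55 g (40 to 80 g); on top of it a narrower part with an orange lever, at most 50 x 22 mm, to 64 mm height. Grip the case across its 28 mm width (y). Origin: centre of the underside; z up, x along the 62 mm length.
- grey_relay_b: one of two alike plug-in relays with a grey case, standing loose on the near part of the bench (those far back on the black mat play no part): case 62 (x) x 28 (y) x 45 mm high, about 55 g (40 to 80 g); on top of it a narrower part with an orange lever, at most 50 x 22 mm, to 64 mm height. Grip the case across its 28 mm width (y). Origin: centre of the underside; z up, x along the 62 mm length.
- grey_cradle_a: one of two alike low light grey test cradles, fixed to the bench: shallow tray 92 (x) x 58 (y) mm with a rim 12 mm high and 7 mm thick; pocket 78 x 44 mm, its floor 4 mm above the bench; a small black terminal block at each x end (108 mm over these). A relay stands in it with its length along x, 8 mm play on each side. Origin: centre of the underside, on the bench; z up.
- grey_cradle_b: one of two alike low light grey test cradles, fixed to the bench: shallow tray 92 (x) x 58 (y) mm with a rim 12 mm high and 7 mm thick; pocket 78 x 44 mm, its floor 4 mm above the bench; a small black terminal block at each x end (108 mm over these). A relay stands in it with its length along x, 8 mm play on each side. Origin: centre of the underside, on the bench; z up.
- tape_measure: bystander: yellow and black tape measure, 38 (x) x 68 (y) x 58 mm high, standing loose; origin at the underside, near its centre. Not to be moved.
- tape_roll: bystander: roll of black tape lying flat and loose at the left of the work (another, far back beside the papers, plays no part), 55 mm across, 19 mm high; origin at the centre of the underside. Not to be moved.
There are look-alikes about, which are no part of the job. Leave any red look-alike of the grey_relay_b alone.

How it is judged:
By the outcome, as a careful person would: the job done as asked, in the order asked, and still so for the second after the job is handed in, with the robot touching nothing.
It also fails if it takes over 104 s, if anything falls off the work surface, if the arm or the gripper's body presses on something with over 40 N, if the wrist force passes 120 N, or if a joint passes its speed limit or range.

## Working session

There is one attempt and no reset: what is moved stays moved. The work goes in short steps, each a Python script; the robot and the scene stay as the last script left them, time stands still between calls to the robot, and variables do not carry over. Pictures are saved under pics/ and viewed, at most 14 in all, crops included, and the job is handed in when it is done.

```bash
mkdir -p pics; cat > h.py <<'E'
from bench import *
import numpy as np, cv2
def cloud(c):
    z=c["range_z"]; K=c["intrinsics"]; v,u=np.indices(z.shape)
    P=np.stack([(u-K[0,2])*z/K[0,0],(v-K[1,2])*z/K[1,1],z],-1)
    return (P-c["t"])@c["R"]
E
python3 - <<'E'
from h import *
for n in("top","scene"):
    c=capture(n); cv2.imwrite(f"pics/{n}0.png",cv2.resize(c["image"],(800,600),interpolation=cv2.INTER_CUBIC))
    W=cloud(c); print(n,(-c["R"].T@c["t"]).round(3))
    for q in("blue_relay_a","grey_relay_a","blue_cradle_a","grey_cradle_a","tape_measure","tape_roll"):
        for d in silhouettes(n,q):
            m=d["region"]&(c["range_z"]>0); p=W[m]
            if len(p)<5: continue
            top=p[p[:,2]>np.percentile(p[:,2],50)]
            print(q,round(d["conf"],2),np.round(d["xy"]),m.sum(),"med",np.median(p,0).round(3),"z95",np.percentile(p[:,2],95).round(3), "lo",np.percentile(p,3,0).round(3),"hi",np.percentile(p,97,0).round(3))
print(current_clock())
E
```

```text
top [0.374 0.171 1.279]
blue_relay_a 0.83 [367. 228.] 269 med [ 0.463 -0.129  0.043] z95 0.064 lo [ 0.442 -0.159 -0.002] hi [ 0.489 -0.105  0.065]
blue_relay_a 0.66 [266. 183.] 208 med [0.606 0.149 0.043] z95 0.064 lo [0.582 0.129 0.02 ] hi [0.637 0.167 0.065]
grey_relay_a 0.85 [149. 200.] 294 med [0.561 0.484 0.042] z95 0.062 lo [ 0.535  0.464 -0.003] hi [0.589 0.508 0.064]
grey_relay_a 0.61 [169. 227.] 233 med [0.475 0.425 0.043] z95 0.064 lo [0.445 0.414 0.014] hi [0.503 0.445 0.064]
grey_relay_a 0.54 [141. 165.] 279 med [0.667 0.508 0.042] z95 0.064 lo [0.641 0.499 0.007] hi [0.699 0.526 0.066]
blue_cradle_a 0.98 [310. 175.] 614 med [0.641 0.012 0.005] z95 0.013 lo [ 0.594 -0.022 -0.003] hi [0.684 0.047 0.013]
blue_cradle_a 0.84 [213. 226.] 636 med [0.485 0.295 0.004] z95 0.013 lo [ 0.44   0.262 -0.002] hi [0.53  0.326 0.014]
blue_cradle_a 0.69 [361. 178.] 639 med [ 0.627 -0.14   0.004] z95 0.012 lo [ 0.582 -0.174 -0.002] hi [ 0.672 -0.105  0.013]
grey_cradle_a 0.87 [362. 176.] 695 med [ 0.629 -0.14   0.004] z95 0.012 lo [ 0.582 -0.175 -0.003] hi [ 0.676 -0.104  0.013]
grey_cradl
[... 1302 characters left out ...]
dle_a 0.66 [279. 174.] 452 med [0.638 0.014 0.005] z95 0.012 lo [ 0.591 -0.023 -0.001] hi [0.684 0.053 0.012]
blue_cradle_a 0.61 [265. 247.] 855 med [0.49  0.297 0.005] z95 0.012 lo [ 0.44   0.265 -0.001] hi [0.536 0.334 0.012]
grey_cradle_a 0.95 [323. 189.] 529 med [0.49  0.015 0.006] z95 0.012 lo [ 0.442 -0.019 -0.   ] hi [0.534 0.054 0.012]
grey_cradle_a 0.93 [307. 155.] 376 med [ 0.628 -0.139  0.006] z95 0.012 lo [ 0.58  -0.174  0.   ] hi [ 0.674 -0.098  0.012]
tape_measure 0.84 [299. 211.] 466 med [0.471 0.174 0.042] z95 0.058 lo [0.454 0.143 0.005] hi [0.504 0.186 0.058]
tape_roll 0.7 [178. 247.] 405 med [0.65  0.416 0.013] z95 0.018 lo [ 0.625  0.391 -0.002] hi [0.675 0.441 0.019]
0.7
```

View pics/top0.png

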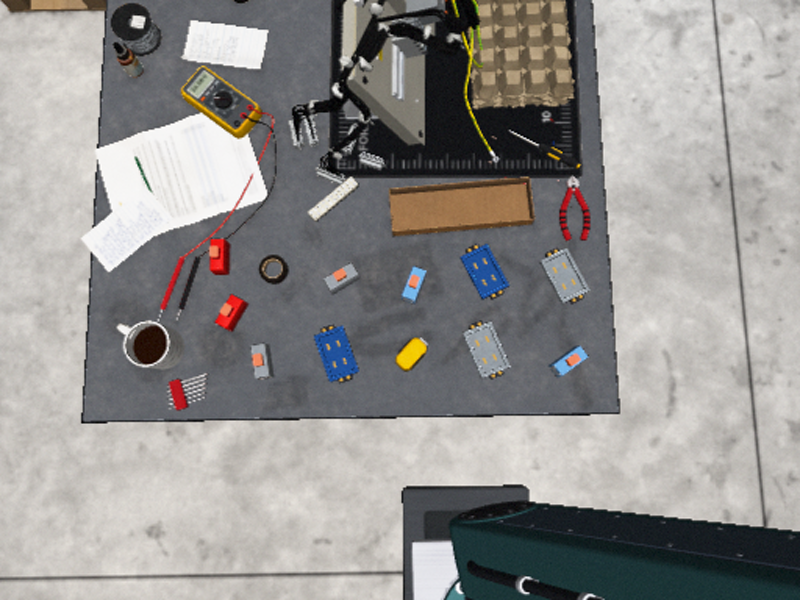

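```bash
python3 - <<'E'
from h import *
c=capture("top"); W=cloud(c)
cv2.imwrite("pics/crop1.png",cv2.resize(c["image"][145:255,115:395],(800,314),interpolation=cv2.INTER_CUBIC))
im=c["image"]
# relays: points above 0.03 (case + top), clustered
def rect(m,z):
    p=W[m][:,:2].astype(np.float32); r=cv2.minAreaRect(p*1000)
    b=cv2.boxPoints(r); e=[b[1]-b[0],b[2]-b[1]]; l=max(e,key=np.linalg.norm)
    return np.round(r[0],1),np.round(sorted(r[1]),1),round(np.degrees(np.arctan2(l[1],l[0]))%180,1)
m=((W[...,2]>.032)&(W[...,2]<.08)&(W[...,0]>.37)&(W[...,0]<.75)&(c["range_z"]>0)).astype(np.uint8)
n,L,s,ce=cv2.connectedComponentsWithStats(m)
for i in range(1,n):
    if s[i,4]>60: 
        k=L==i; print(ce[i].round(),s[i,4],rect(k,0),"zmax",W[k][:,2].max().round(3),"bgr",np.median(im[k],0))
m=((W[...,2]>.0085)&(W[...,2]<.025)&(W[...,0]>.37)&(W[...,0]<.75)&(c["range_z"]>0)).astype(np.uint8)
n,L,s,ce=cv2.connectedComponentsWithStats(m,connectivity=8)
for i in range(1,n):
    if s[i,4]>60:
        k=L==i; print("rim",ce[i].round(),s[i,4],rect(k,0),"bgr",np.median(im[k],0))
E
```

```text
[139. 163.] 210 (array([673.2, 513.1]), array([28.6, 63.2]), np.float32(0.5)) zmax 0.069 bgr [ 26.  28. 231.]
[218. 177.] 201 (array([626.3, 283.1]), array([27.2, 60.5]), np.float32(121.0)) zmax 0.066 bgr [163. 158. 159.]
[265. 181.] 198 (array([611.4, 147.8]), array([26.3, 61.3]), np.float32(158.1)) zmax 0.067 bgr [221. 175. 119.]
[147. 199.] 218 (array([564. , 487.8]), array([28.2, 61. ]), np.float32(149.4)) zmax 0.067 bgr [ 29.5  32.  237. ]
[ 94. 220.] 525 (array([504.1, 627. ]), array([64.6, 65.7]), np.float32(115.6)) zmax 0.08 bgr [ 9. 17. 38.]
[109. 224.] 153 (array([495.3, 594.6]), array([31.5, 78.2]), np.float32(164.2)) zmax 0.08 bgr [94. 95. 96.]
[263. 226.] 267 (array([481.1, 155.3]), array([37.6, 60.2]), np.float32(137.1)) zmax 0.062 bgr [  0. 200. 242.]
[166. 230.] 210 (array([472.8, 429.4]), array([26.5, 61.4]), np.float32(8.8)) zmax 0.068 bgr [157.5 152.  159. ]
[365. 230.] 211 (array([ 464.5, -133.2]), array([26.7, 62.3]), np.float32(124.3)) zmax 0.068 bgr [215. 169. 117.]
rim [296. 145.] 131 (array([721.9,  52. ]), array([  3.6, 268.8]), np.float32(94.0)) bgr [35. 62. 90.]
rim [311. 174.] 180 (array([638.7,  12.1]), array([ 58. , 105.7]), np.float32(25.3)) bgr [150.  81.  35.]
rim [174. 171.] 167 (array([648.9, 413.3]), array([50. , 52.6]), np.float32(44.7)) bgr [28. 34. 39.]
rim [122. 178.] 62 (array([632.9, 570.8]), array([10.3, 87.4]), np.float32(163.8)) bgr [33.  32.  33.5]
rim [311. 223.] 219 (array([489.6,  14.5]), array([ 58.3, 107.5]), np.float32(20.5)) bgr [161. 156. 148.]
rim [114. 252.] 127 (array([415.1, 587. ]), array([22.1, 55.2]), np.float32(16.2)) bgr [ 31.  23. 182.]
```

View pics/crop1.png

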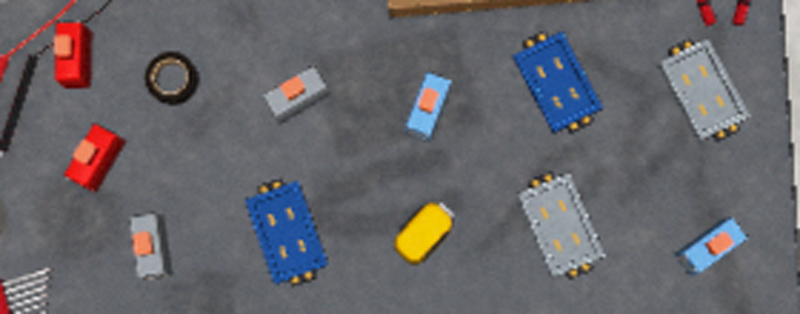

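The four loose relays in the crop are grey at (297,93) and (147,245) and blue at (428,105) and (712,245). The two at (72,55) and (95,157) are red look-alikes, so I leave them alone. The blue cradles are at (557,82) and (286,232), the grey ones at (705,88) and (562,225). Next I refine the cradle poses and do the first blue relay.

```bash
cat >> h.py <<'E'
from scipy.spatial.transform import Rotation as Rn
def rect(p):
    r=cv2.minAreaRect((p[:,:2]*1000).astype(np.float32)); b=cv2.boxPoints(r)
    l=max([b[1]-b[0],b[2]-b[1]],key=np.linalg.norm)
    return np.array(r[0])/1000,np.sort(r[1]),np.degrees(np.arctan2(l[1],l[0]))%180
def near(c,xy,zlo,zhi,rad):
    W=cloud(c); m=(c["range_z"]>0)&(W[...,2]>zlo)&(W[...,2]<zhi)&(np.hypot(W[...,0]-xy[0],W[...,1]-xy[1])<rad)
    return W[m]
def quat(a):
    a=np.radians(a); x=np.array([np.cos(a),np.sin(a),0]); z=np.array([0,0,-1.]); 
    return Rn.from_matrix(np.stack([x,np.cross(z,x),z],1)).as_quat()
def best(pos,a):  # of the two equivalent yaws, the one with least wrist turn
    s=[(abs(j[5]-current_joint_pos()[5])+ (10 if abs(j[5])>2.6 else 0),k) for k in (a,a+180) if (j:=inverse_kinematics(pos,quat(k))) is not None]
    return quat(min(s)[1])
Z=0.016; H=0.13
def pick(xy,a):
    move_gripper(0.07)
    q=best([*xy,H+.08],a); move_ptp([*xy,H+.08],q)
    c=capture("wrist"); p=near(c,xy,.03,.075,.05); n=len(p)
    if n>100:
        x2,s,a2=rect(p); print("wrist",n,x2.round(4),s.round(1),a2.round(1))
        da=(a2-a+90)%180-90
        if np.hypot(*(x2-xy))<.015 and abs(da)<12 and abs(s[1]-62)<6 and abs(s[0]-28)<5: xy,a=x2,a+da
        else: print("kept top measure")
    q=best([*xy,H],a); move_ptp([*xy,.1],q); servo_line([*xy,Z],rate=.12)
    move_gripper(0.0); print("gap",current_finger_gap(),"grip",current_grip_force())
    servo_line([*xy,H],rate=.2); print("lifted gap",current_finger_gap())
    return c
def place(xy,a):
    q=best([*xy,H],a); move_ptp([*xy,H],q)
    servo_line([*xy,Z+.014],rate=.15)
    hit=servo_line([*xy,Z+.001],rate=.03,contact_N=5)
    print("contact",hit,np.round(current_position(),4),"t",current_clock())
    move_gripper(0.06); servo_line([*xy,H],rate=.25)
E
python3 - <<'E'
from h import *
c=capture("top")
for n,xy in dict(bA=(.639,.012),bB=(.486,.295),gA=(.49,.0145),gB=(.628,-.14)).items():
    x,s,a=rect(near(c,xy,.008,.025,.065)); print(n,x.round(4),s.round(1),a.round(1))
c=pick(np.array([.4645,-.1332]),124.3)
cv2.imwrite("pics/w1.png",c["image"]); print(current_clock())
E
```

```text
bA [0.6385 0.0124] [ 58.2 105.7] 26.3
bB [0.4867 0.2944] [ 58.  106.7] 19.3
gA [0.4898 0.0148] [ 58.  107.1] 20.8
gB [ 0.6278 -0.1393] [ 58.4 105.8] 24.2
wrist 1133 [ 0.4671 -0.1331] [26.7 60. ] 123.8
gap 0.0216298321734233 grip 29.97375190258026
lifted gap 0.021734329263399035
6.15
```

View pics/w1.png

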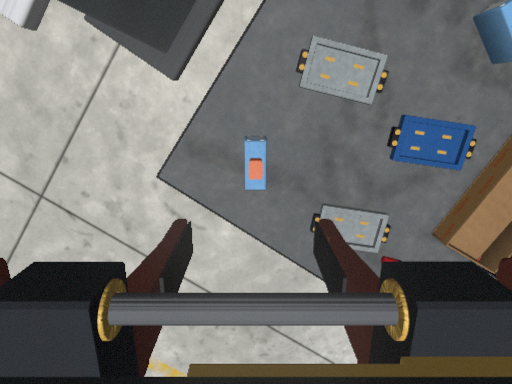

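The wrist view shows the blue relay at (256,163) between the fingers. The gap of 21.7 mm is less than the 28 mm case, so I check the hold before placing.

```bash
python3 - <<'E'
from h import *
print(np.round(current_position(),4),current_finger_gap(),np.round(current_force(),2), current_grip_force())
for n in("scene",):
    c=capture(n); p=np.array(current_position()); x=c["R"]@p+c["t"]; u=c["intrinsics"]@x; u=(u/u[2])[:2].astype(int); print(u)
    cr=c["image"][max(0,u[1]-60):u[1]+60,max(0,u[0]-80):u[0]+80]; cv2.imwrite("pics/s1.png",cv2.resize(cr,(800,600),interpolation=cv2.INTER_CUBIC))
c=capture("wrist"); W=cloud(c)
d=silhouettes("wrist","blue_relay_a"); print([(round(e["conf"],2),np.round(e["xy"])) for e in d])
cv2.imwrite("pics/w2.png",c["image"])
E
```

```text
[ 0.4665 -0.1328  0.1293] 0.021734329263399035 [-1.22 -0.15 -1.58] 29.972960650920868
[359 132]
[(0.72, array([249., 222.]))]
```

View pics/s1.png

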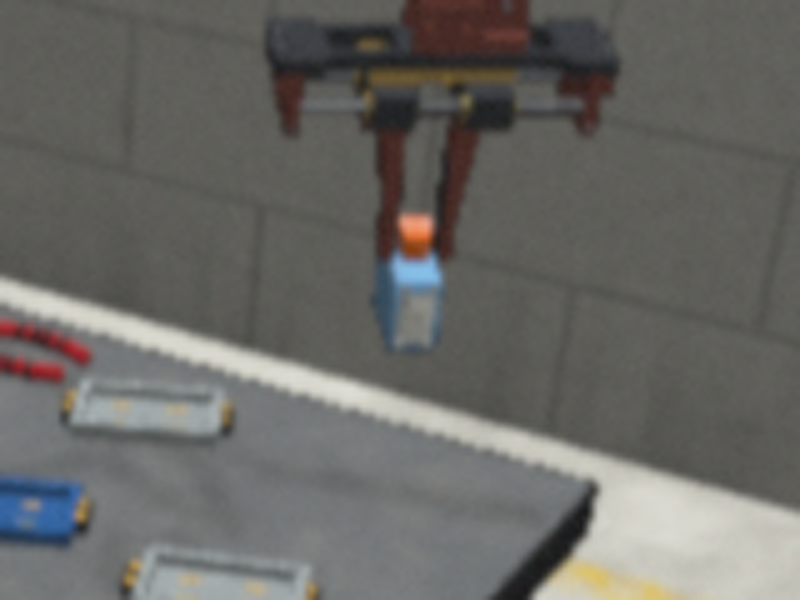

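View pics/w2.png

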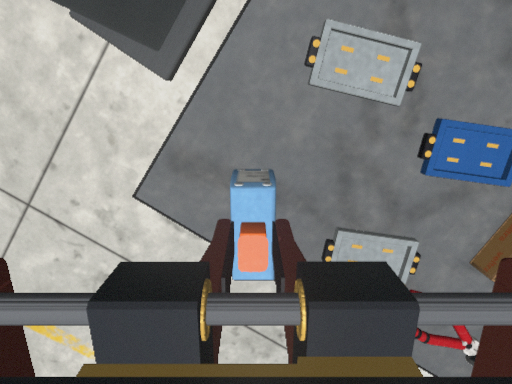

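The relay hangs upright between the fingers: case at (412,300) in the scene crop, (253,225) in the wrist view. I measure where it sits relative to the TCP.

```bash
cat >> h.py <<'E'
def held(cam="wrist",query="blue_relay_a"):
    c=capture(cam); W=cloud(c); p0=np.array(current_position()); R=Rn.from_quat(current_orientation()).as_matrix()
    hsv=cv2.cvtColor(c["image"],cv2.COLOR_BGR2HSV)
    L=(W-p0)@R
    d=silhouettes(cam,query)
    return c,L,hsv,d
E
python3 - <<'E'
from h import *
for cam in("wrist","scene"):
    c,L,h,d=held(cam)
    for e in d[:3]:
        m=e["region"]&(c["range_z"]>0); l=L[m]
        print(cam,e["xy"],m.sum(),"tool lo",np.percentile(l,3,0).round(4),"hi",np.percentile(l,97,0).round(4))
        k=l[np.abs(l[:,1])<.03]
        for z0 in np.arange(-.05,.03,.01):
            s=k[(k[:,2]>z0)&(k[:,2]<z0+.01)]
            if len(s)>8: print(round(z0,3),len(s),s[:,0].min().round(4),s[:,0].max().round(4),s[:,1].min().round(4),s[:,1].max().round(4))
E
```

```text
wrist [250.7, 222.6] 4554 tool lo [-0.0271 -0.012  -0.0494] hi [0.0303 0.0112 0.0005]
-0.05 1200 -0.0115 0.0101 -0.0083 0.0073
-0.04 391 -0.0281 0.0275 -0.0111 0.0113
-0.03 2413 -0.0305 0.0306 -0.0134 0.0128
-0.02 218 0.0288 0.0306 -0.0135 0.0132
-0.01 162 0.0295 0.0306 -0.0135 0.0129
0.0 140 0.0297 0.0305 -0.013 0.0125
0.01 11 0.0298 0.0303 -0.0047 0.0054
scene [260.0, 194.0] 393 tool lo [0.1382 0.2535 0.0668] hi [0.1836 0.3029 0.1269]
scene [361.9, 130.3] 290 tool lo [-0.0155 -0.0131 -0.0472] hi [0.0353 0.0134 0.0127]
-0.05 31 -0.0055 0.0159 -0.0075 0.0111
-0.04 27 0.0009 0.0354 -0.0075 0.0187
-0.03 71 -0.016 0.035 -0.0137 0.013
-0.02 48 -0.025 0.0353 -0.0135 0.014
-0.01 44 -0.0223 0.0361 -0.0134 0.0138
0.0 46 -0.0219 0.0363 -0.0143 0.0139
0.01 23 -0.0306 0.0349 -0.0099 0.0137
```

The relay is centred in the grip to about 1 mm and upright, with the case top 29 mm above the TCP as expected. I place it and check.

```bash
python3 - <<'E'
from h import *
place((.6385,.0124),26.3)
c=capture("wrist"); x,s,a=rect(near(c,(.6385,.0124),.035,.08,.05)); print("stands",x.round(4),s.round(1),a.round(1),"z",np.percentile(near(c,(.6385,.0124),.035,.08,.05)[:,2],97))
cv2.imwrite("pics/w3.png",c["image"])
E
```

```text
contact True [0.6392 0.0125 0.0196] t 8.75
stands [0.6392 0.0124] [26.2 60.1] 26.2 z 0.06967435463080278
```

View pics/w3.png

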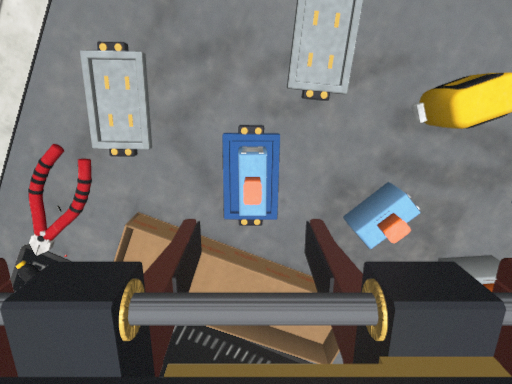

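The relay stands squarely in the blue cradle at (251,180), and the next blue one is at (382,215). I continue with the other three.

```bash
python3 - <<'E'
from h import *
jobs=[((.6114,.1478),158.1,(.4867,.2944),19.3),((.6263,.2831),121.0,(.4898,.0148),20.8),((.4728,.4294),8.8,(.6278,-.1393),24.2)]
for i,(r,a,cx,ca) in enumerate(jobs):
    pick(np.array(r),a)
    g=current_finger_gap()
    if not .018<g<.032: print("BAD GRASP"); break
    place(cx,ca)
    c=capture("wrist"); p=near(c,cx,.035,.08,.05)
    if len(p)<100: print("CHECK"); break
    x,s,b=rect(p); print("stands",x.round(4),s.round(1),b.round(1),"z",np.percentile(p[:,2],97).round(3))
    if np.hypot(*(x-cx))>.008: print("OFF"); break
c=capture("scene"); cv2.imwrite("pics/s2.png",cv2.resize(c["image"][100:330,80:430],(800,526),interpolation=cv2.INTER_CUBIC))
c=capture("top"); cv2.imwrite("pics/t2.png",cv2.resize(c["image"],(800,600),interpolation=cv2.INTER_CUBIC))
print(current_clock())
for xy,ang in [((.6385,.0124),26.3),((.4867,.2944),19.3),((.4898,.0148),20.8),((.6278,-.1393),24.2)]:
    p=near(c,xy,.035,.08,.05)
    if len(p)>40: print(xy,[np.round(v,4) for v in rect(p)],np.percentile(p[:,2],97).round(3))
E
```

```text
wrist 1114 [0.6148 0.1482] [25.6 60. ] 158.5
gap 0.02177121450221911 grip 29.95231658220291
lifted gap 0.021928552238937492
contact True [0.4873 0.295  0.0196] t 16.4917
stands [0.4882 0.295 ] [26.3 62.2] 18.6 z 0.07
wrist 1139 [0.6296 0.2837] [26.6 60.7] 121.1
gap 0.02207821170523338 grip 29.95186686515808
lifted gap 0.021715129767468096
contact True [0.4908 0.0145 0.0195] t 24.8
stands [0.4904 0.0148] [26.3 60.9] 21.2 z 0.069
wrist 1179 [0.4765 0.4309] [27.3 61.7] 9.2
gap 0.021783814158097964 grip 29.995917677879333
lifted gap 0.021697973963090946
contact True [ 0.6286 -0.1397  0.0197] t 34.425
stands [ 0.6286 -0.1395] [26.  62.2] 23.7 z 0.069
35.925
(0.6385, 0.0124) [array([0.6361, 0.0127]), array([27.3278, 61.5628]), np.float32(26.35)] 0.068
(0.4867, 0.2944) [array([0.4842, 0.2944]), array([27.0414, 61.2266]), np.float32(19.9482)] 0.069
(0.4898, 0.0148) [array([0.4868, 0.0145]), array([27.5653, 61.5388]), np.float32(20.2386)] 0.07
```

View pics/s2.png

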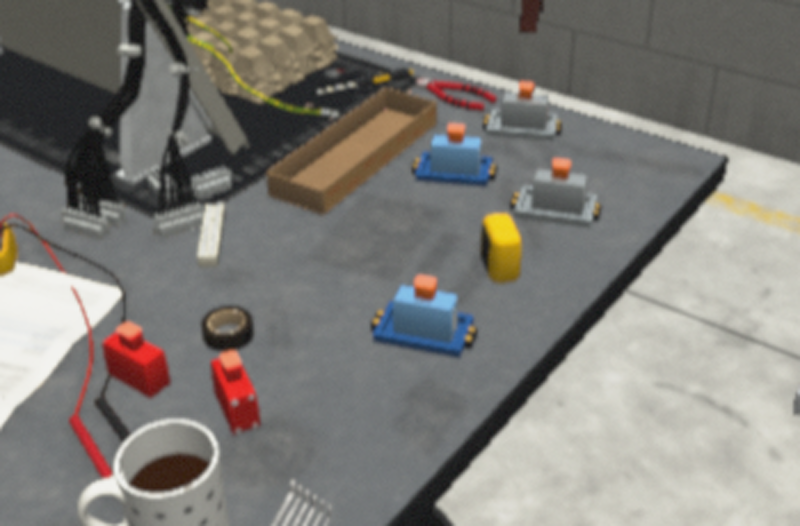

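View pics/t2.png

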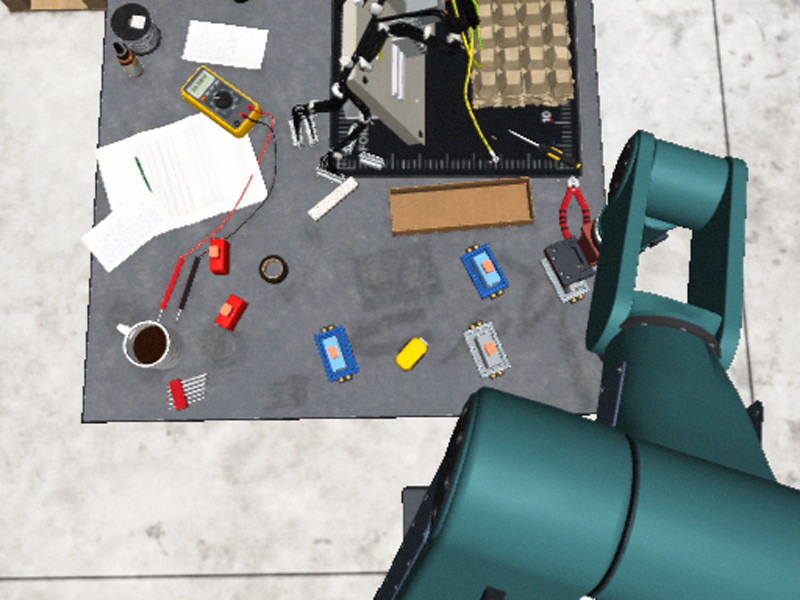

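The scene view shows blue relays in the blue cradles at (455,155) and (425,312), and grey ones in the grey cradles at (525,110) and (558,190). The tape measure, tape roll and red look-alikes are where they were. I hand the job in.

```bash
python3 -c "
from h import *
print(close_job())"
```

```text
the job is handed in; nothing more can be done
None
```

The job is handed in: all four relays stand squarely in cradles of their own colour after about 36 s of the 104 s allowed, and the tape measure, tape roll and red look-alikes were not moved.

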